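Zero the press gauge and hold a tenoned rail against the sprung stop

TASK

I am about to screw a bracket onto this rail and need a third hand: with nothing pressing on the jig's blue stop, first turn the dial's bezel until its blue zero mark is under the needle, then lay the tenoned rail flat on the jig's bed with its plain end to the stop, straight and centred between the two lines. Press it steadily along the bed so that the needle stands in the middle of the green sector (about 11 N), never far into the red, and finish like that, still holding it pressed and without touching the jig yourself; leave the other things on the bench where they are.

Things in the scene. Friction and masses are not known exactly. Their poses are not given: they have to be found in the camera images.
- jig: press jig screwed to the bench, does not move. Plywood bed 12 mm thick, x -130 to 210, y -60 to 60 mm in its own frame; dark lines at y = -18 and 18 mark the rail's place. Origin on the bench surface; x is the pressing direction, z up. Along +x: open bed, blue sprung stop (face at x = 50), aluminium spring housing (x 78 to 103, y -32 to 32, top z = 42), dial (axis x = 168, y = 0).
- stop_face (a point): centre of the front face of the blue stop plate, which is 56 wide, 30 high and 8 mm thick (z 14 to 44 mm over the bench). Axes as the jig's: the face looks to -x. It moves with the stop.
- stop (a joint): how far the stop is pushed back along the jig's +x, in m: 0 = free, hard end at 0.022. A spring of 1 N per mm pushes it back to 0 (0.011 = 11 N). The dial's black needle turns with it, clockwise from above, 0.145 rad per mm.
- bezel (a joint): angle of the dial's round bezel, rad, positive clockwise seen from above; 0 = blue zero mark under the resting needle, which points along the jig's +x. Starts 0.5 to 1.4; limits -0.6 and 1.9; stays where left (friction 0.06 N m). Its white face carries the blue zero mark and, clockwise of it, a green sector (8 to 14 N) and a red one (18 to 22 N).
- bezel_top (a point): centre of the bezel's top face. The bezel is a ribbed dark steel drum 56 mm in diameter, 24 mm high (z 52 to 76 mm over the bench), axis upright, on a post of 36 mm diameter; grip it across its diameter from above. The point's x points to the zero mark. The flat needle on top is 3 mm high.
- rail: brown wooden rail, loose: block 120 x 36 x 40 mm (x, y, z) with a tenon 24 long, 12 wide, 26 mm high on its -x end and a thin dark line across the top near that end; the +x end is plain and square. 0.1 to 0.2 kg. Origin at the centre of the block's underside, x along its length towards the plain end, z up.
- rail_end (a point): centre of the rail's plain end face: 60 mm along the rail's x from its origin, 20 mm above its underside.
- mallet: joiner's mallet lying flat, dark wooden head 70 x 110 x 60 mm and pale handle, 270 mm long over all; a bystander. Origin on the bench under it.
- chisel: chisel lying flat, yellow handle, steel blade, 240 mm long, 26 mm high; a bystander. Origin on the bench under the ferrule.
- glue: white glue bottle with orange cap, standing, 60 mm diameter, 160 mm high; a bystander. Origin at the centre of its underside.
- offcut: dark wooden block 80 x 55 x 50 mm; a bystander. Origin at the centre of its underside.
- square: try square lying flat, dark stock 100 x 22 x 16 mm with a steel blade 150 mm long; a bystander. Origin under the middle of the stock.
- gauge: wooden marking gauge, beam 180 mm long with a 60 x 50 mm fence, 62 mm high with its brass screw; a bystander. Origin on the bench under the beam's middle.
Things that resemble listed ones, but are neither listed nor needed, are in the scene too. What is shaped like the rail but purple is not meant.

How it is judged:
By the outcome, as a careful person would: the job done as asked, in the order asked, and still so for the second after the job is handed in, while the arm keeps its last pose, push and grip.
It also fails if it takes over 50 s, if anything falls off the work surface, if the arm or the gripper's body presses on something with over 40 N, if the wrist force passes 120 N, or if a joint passes its speed limit or range.

ROBOT

A 6-joint arm with a two-finger parallel gripper is mounted at the origin on the work surface. World frame = base frame: x ahead of the robot, y to its left, z up, the work surface at z = 0. Lengths are in m, angles in rad, forces in N, time in s.
With the tool pointing down it reaches from about 0.225 to 0.725 m from the base axis. Payload 3.1 kg.
Tool frame: the origin (TCP) lies on the centre line of the jaws, within the pads' length; the fingertips stand 11 mm ahead of it and the grasp point (between the pads) lies 8 mm behind it; z points along the fingers, y is the direction in which the jaws open and shut (so a half turn about z gives the same grasp; the last joint's range is limited). The gripper opens to 85 mm and grips with 20 to 120 N. Pads are 22 mm wide; open, the fingers measure 114 mm over their backs; the gripper's body (76 mm by 85 mm) begins 54 mm behind the grasp point. The pads swing forward as they close: fully open they stand 13 mm farther back than shut.
Start: joints at [-1.325, 0.048, 0.099, 1.622, 0, 1.443], TCP at [0.192, -0.489, 0.219] pointing down, gripper open.
Joint ranges: [-2.91, 2.91], [-0.99, 1.94], [-1.21, 1.42], [-2.12, 2.29], [-1.49, 1.47], [-3.14, 3.14]. Speed limits (rad/s): [2.79, 2.79, 3.14, 3.14, 3.14, 3.14].

INTERFACE

Orientations are given as a rotation vector (axis times angle).
In Python, from cell import arm gives the robot as it stands. The module is installed in compiled form; this text tells all that it offers. Calls block until the motion is done:
- arm.move_pose(position, orientation): joint-space move of the TCP to a pose.
- arm.servo_line(position, vel=0.15, rotation=None): straight line of the TCP; rotation=None keeps the orientation; vel is the mean speed in m/s.
- arm.set_joints(angles): joint-space move.
- arm.command_gripper(opening, strength=None): finger opening in m; strength is the grip in N (None keeps the last); returns when the fingers have stopped.
- arm.hold(seconds).
- arm.solve_ik(position, orientation): joint angles nearest the present ones, or None.
- arm.observe(): the state.
- arm.camera(name): name is "side" or "top"; returns a dict with "pixels" (420x560x3 uint8, blue, green, red), "vertical_fov" (degrees; the focal length in pixels is half the picture's height over the tangent of half this angle, whatever the lens; pixels are square), "cx", "cy" (the principal point, pixels), "world_to_cam" (4x4, takes a point from world to camera coordinates). Camera axes: x right, y down, z forward; pixel columns grow to the right and rows downward; lengths in m; the calibration is good to about 2 mm. A picture is of the moment at which its call begins. There is no depth.
A pose or a line that the arm cannot do raises arm.Unreachable and nothing moves.
- arm.hand_in(): hands the job in, once; it reports no verdict.
The state is a dict: "t": time; "joints": joint angles; "qd": joint speeds; "joint_torque": joint torques, N m; "position": TCP position; "ee_rot": TCP orientation; "ft_force": force on the tool from outside, world axes, zero at the start; "moment": the same for the moment, N m; "gripper_width": finger opening in m.
Only numpy, scipy, OpenCV 4.12 (cv2) and the standard library are available. Lean on these libraries where they do the work, as an engineer would, in place of code of your own. Each camera call takes 0.05 s, during which the arm holds its last target.

## Working session

There is one attempt and no reset: what is moved stays moved. The work goes in short steps, each a Python script; the robot and the scene stay as the last script left them, time stands still between calls to the robot, and variables do not carry over. Pictures are saved under pics/ and viewed, and the job is handed in when it is done.

```bash
mkdir -p pics; ls
cat > h.py <<'E'
import numpy as np,cv2
from cell import arm
def cam(n,save=None):
    c=arm.camera(n); im=np.array(c["pixels"]).astype(np.uint8)
    if save: cv2.imwrite('pics/'+save,im)
    return c,im
def K(c):
    f=210/np.tan(np.radians(c["vertical_fov"])/2); return f,c["cx"],c["cy"]
def ray(c,uv):
    f,cx,cy=K(c);T=np.array(c["world_to_cam"]);R=T[:3,:3];t=T[:3,3]
    d=R.T@np.array([(uv[0]-cx)/f,(uv[1]-cy)/f,1]);return -R.T@t,d
def toz(c,uv,z):
    o,d=ray(c,uv);return o+d*(z-o[2])/d[2]
def proj(c,p):
    f,cx,cy=K(c);T=np.array(c["world_to_cam"]);q=T[:3,:3]@np.asarray(p,float)+T[:3,3];return np.array([f*q[0]/q[2]+cx,f*q[1]/q[2]+cy])
def st(): 
    s=arm.observe();print('t',round(s["t"],2),'p',np.round(s["position"],4),'F',np.round(s["ft_force"],1),'M',np.round(s["moment"],2),'w',round(s["gripper_width"],4));return s
E
python3 - <<'E'
from h import *
for n in("top","side"):
    c,im=cam(n,n+"0.png");print(n,c["vertical_fov"],c["cx"],c["cy"],np.round(c["world_to_cam"],3))
s=st();print(s["ee_rot"])
E
```

```text
pics
top 52.48328438243922 275.33639787309994 209.14701702913626 [[-0.024 -1.    -0.012  0.006]
 [-0.999  0.025 -0.04   0.501]
 [ 0.04   0.011 -0.999  1.482]
 [ 0.     0.     0.     1.   ]]
side 57.15909776586217 284.9785810915322 209.19373892585645 [[-0.697 -0.717 -0.011  0.344]
 [-0.366  0.368 -0.855  0.277]
 [ 0.617 -0.592 -0.519  1.057]
 [ 0.     0.     0.     1.   ]]
t 0.1 p [ 0.1916 -0.4882  0.2179] F [ 0.8 -0.6 -0.8] M [-0.02 -0.07 -0.  ] w 0.085
[-3.08471232e+00 -5.83308660e-01  1.87844920e-04]
```

View pics/top0.png

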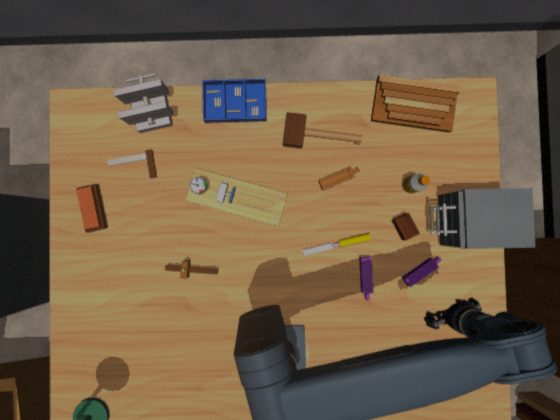

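View pics/side0.png

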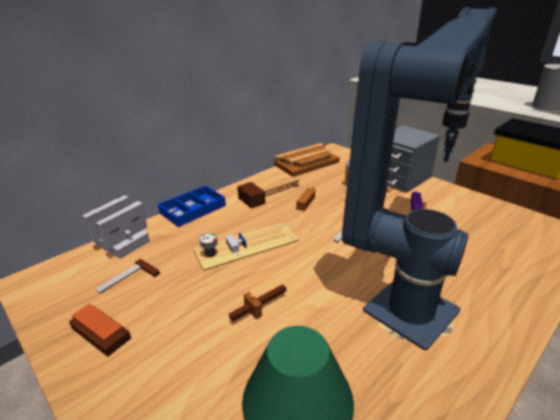

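The top view shows the jig at about (237,196), its dial at (199,185) and the blue stop at (231,195). Rail candidates are brown with a tenon at (338,178), and purple at (367,277) and (422,271). The brown one fits, and I'll confirm it in a crop.

Run:
```python
from h import *
im=cv2.imread('pics/top0.png')
cv2.imwrite('pics/crop1.png',cv2.resize(im[140:240,175:375],None,fx=4,fy=4,interpolation=cv2.INTER_CUBIC))
cv2.imwrite('pics/crop2.png',cv2.resize(im[160:235,180:260],None,fx=8,fy=8,interpolation=cv2.INTER_CUBIC))
```

```text
(no output)
```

View pics/crop1.png

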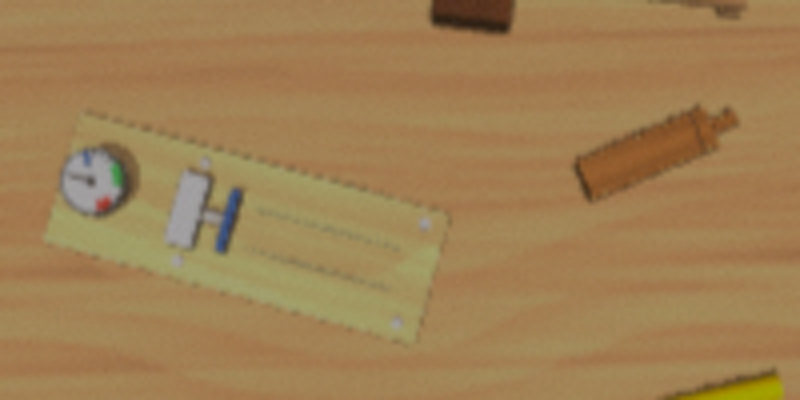

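View pics/crop2.png

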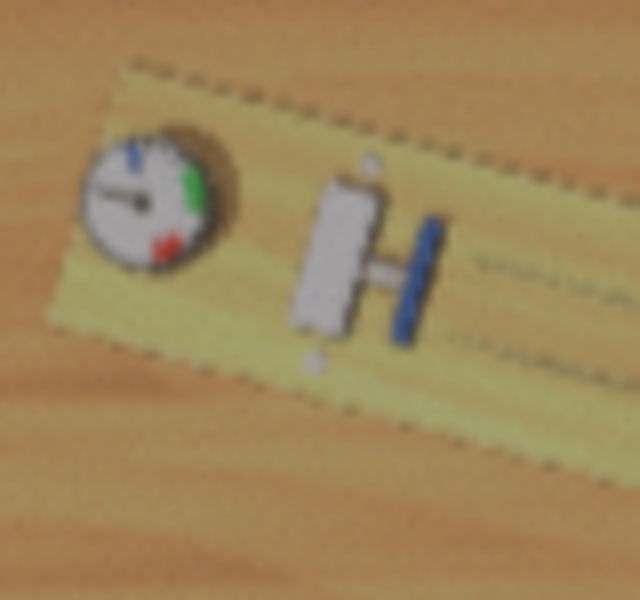

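The crop confirms it: the brown piece has its plain end at about (322,185), with the tenon and dark line towards (357,170). The dial's blue mark is at about (197,180), roughly 1.1 rad clockwise of the needle, and the needle points left along the jig's +x. Next I'll measure these.

```bash
cat > m.py <<'E'
from h import *
def blob(mask,near,r=40):
    n,l,s,c=cv2.connectedComponentsWithStats(mask.astype(np.uint8))
    b=[(s[i,4],i) for i in range(1,n) if np.hypot(*(c[i]-near))<r]
    i=max(b)[1]; return l==i,c[i],s[i,4]
def quad(mask):
    cs,_=cv2.findContours(mask.astype(np.uint8),cv2.RETR_EXTERNAL,cv2.CHAIN_APPROX_NONE)
    c=max(cs,key=cv2.contourArea);return c
E
python3 - <<'E'
from m import *
c,im=cam("top","top1.png")
hsv=cv2.cvtColor(im,cv2.COLOR_BGR2HSV)
for p in [(270,210),(260,180),(150,230),(300,220),(338,178),(345,178),(330,182),(355,172),(199,185),(197,180),(203,183),(201,191),(231,195),(222,192)]: print(p,hsv[p[1],p[0]],im[p[1],p[0]])
E
```

```text
(270, 210) [ 22 103 156] [ 93 140 156]
(260, 180) [ 17 124 162] [ 83 127 162]
(150, 230) [ 17 124 161] [ 83 126 161]
(300, 220) [ 17 125 163] [ 83 128 163]
(338, 178) [ 13 171 149] [ 49  93 149]
(345, 178) [ 14 173 133] [ 43  84 133]
(330, 182) [ 14 176 142] [ 44  90 142]
(355, 172) [ 14 156 129] [ 50  87 129]
(199, 185) [160   5 155] [154 152 155]
(197, 180) [113  41 137] [137 120 115]
(203, 183) [ 62 107 148] [ 90 148  86]
(201, 191) [  3 168 140] [ 48  58 140]
(231, 195) [111 116 121] [121  82  66]
(222, 192) [170   5 161] [159 158 161]
```

```bash
cat > seg.py <<'E'
from m import *
S=8
def up(im,x0,y0,x1,y1):
    return cv2.resize(im[y0:y1,x0:x1],None,fx=S,fy=S,interpolation=cv2.INTER_CUBIC)
def back(p,x0,y0): return (np.asarray(p,float)+.5)/S-.5+np.array([x0,y0])
def jig(c,im):
    b=(180,160,295,232);u=up(im,*b);h=cv2.cvtColor(u,cv2.COLOR_BGR2HSV)
    m=(h[...,0]>=20)&(h[...,0]<45)&(h[...,1]>60)
    m=cv2.morphologyEx(m.astype(np.uint8),cv2.MORPH_CLOSE,np.ones((15,15)))
    m=cv2.morphologyEx(m,cv2.MORPH_OPEN,np.ones((9,9)))
    cs,_=cv2.findContours(m,cv2.RETR_EXTERNAL,cv2.CHAIN_APPROX_NONE);k=max(cs,key=cv2.contourArea)
    pts=back(k[:,0],b[0],b[1]); w=np.array([toz(c,p,.012)[:2] for p in pts])
    return pts,w
def rectfit(w):
    r=cv2.minAreaRect((w*1000).astype(np.float32).reshape(-1,1,2));return r,cv2.boxPoints(r)
E
python3 - <<'E'
from seg import *
c,im=cam("top")
p,w=jig(c,im);r,bx=rectfit(w);print('jig',r,bx)
# rail
b=(310,160,365,200);u=up(im,*b);h=cv2.cvtColor(u,cv2.COLOR_BGR2HSV)
m=((h[...,1]>148)).astype(np.uint8)
cs,_=cv2.findContours(m,cv2.RETR_EXTERNAL,cv2.CHAIN_APPROX_NONE);k=max(cs,key=cv2.contourArea)
w=np.array([toz(c,q,.04)[:2] for q in back(k[:,0],b[0],b[1])]);r,bx=rectfit(w);print('rail',r,bx)
cv2.drawContours(u,[k],-1,(0,0,0),1);cv2.imwrite('pics/rc.png',u)
b=(180,160,295,232);u=up(im,*b);q=((p-np.array(b[:2])+.5)*S-.5).astype(np.int32);cv2.polylines(u,[q.reshape(-1,1,2)],True,(0,0,255),1);cv2.imwrite('pics/jc.png',cv2.resize(u,(800,500)))
E
```

```text
jig ((546.4906005859375, 129.7998046875), (344.1779479980469, 128.68751525878906), 74.19182586669922) [[437.70032  -18.252243]
 [561.52075  -53.308975]
 [655.2809   277.85187 ]
 [531.46045  312.90857 ]]
rail ((605.3941650390625, -228.18414306640625), (38.907981872558594, 144.9942626953125), 21.636457443237305) [[ 560.58    -167.96802]
 [ 614.0417  -302.74628]
 [ 650.2083  -288.40027]
 [ 596.74664 -153.62201]]
```

View pics/rc.png

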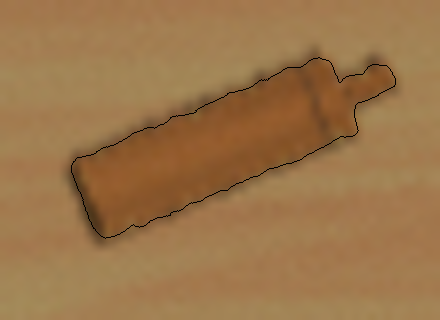

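View pics/jc.png

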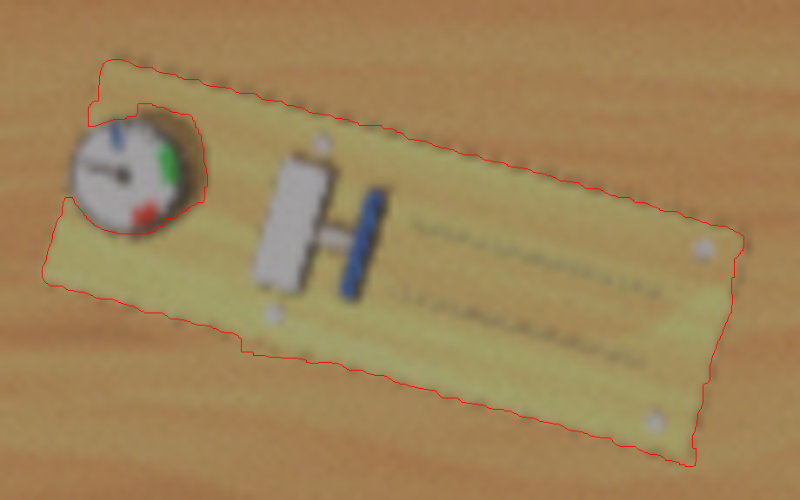

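```bash
cat >> seg.py <<'E'
def jigfit(c,im,verbose=True):
    p,w=jig(c,im); w=w*1000
    C=np.array([546.5,129.8]);th=np.radians(74.2)
    for it in range(3):
        R=np.array([[np.cos(th),-np.sin(th)],[np.sin(th),np.cos(th)]]);L=(w-C)@R
        ds=[];offs=[]
        for s in(1,-1):
            q=w[(np.abs(L[:,1]-s*60)<7)&(L[:,0]>-150)&(L[:,0]<150)&(~((L[:,1]*s<0)&False))]
            l=cv2.fitLine(q.astype(np.float32),cv2.DIST_HUBER,0,.01,.01).ravel();d=l[:2]*np.sign(l[1]);ds.append(np.arctan2(d[1],d[0]));offs.append((l[2:],d))
        th=np.mean(ds)
        n=np.array([-np.sin(th),np.cos(th)]);o=[n@a for a,_ in offs]
        # near end edge (x=-170 rel centre)
        q=w[(np.abs(L[:,0]+170)<7)&(np.abs(L[:,1])<45)];e=np.array([np.cos(th),np.sin(th)])
        xe=np.median(q@e);C=e*(xe+170)+n*np.mean(o)
    if verbose: print('edges angle',np.degrees(ds),'width',o[0]-o[1],'C',C,'origin',C-40*e)
    return C-40*e,th,e,n
def dial(c,im,near=(199,185)):
    b=(180,165,220,205);u=up(im,*b).astype(int)
    B,G,Rr=u[...,0],u[...,1],u[...,2]
    h=cv2.cvtColor(u.astype(np.uint8),cv2.COLOR_BGR2HSV)
    out={}
    ms={'blue':(B-Rr>12)&(B-G>5),'green':(G-Rr>30)&(G-B>25),'red':(Rr-G>60)&(B<90)&(Rr-B>55)&(abs(G-B)<30)}
    ms['white']=(h[...,1]<45)&(h[...,2]>105)
    for k,m in ms.items():
        mm,ce,a=blob(m,(S*19.,S*20.),S*12);
        if k=='white':
            cs,_=cv2.findContours(cv2.convexHull(np.argwhere(mm)[:,::-1].astype(np.int32)) is None and 0 or mm.astype(np.uint8),cv2.RETR_EXTERNAL,cv2.CHAIN_APPROX_NONE)
            hu=cv2.convexHull(np.vstack([cv2.findNonZero((mm|ms['blue']|ms['green']).astype(np.uint8)*1)[:0] if 0 else max(cs,key=cv2.contourArea)]))
            ce,rad=cv2.minEnclosingCircle(hu);out['rad']=rad/S
        out[k]=back(ce,b[0],b[1]);out[k+'_a']=a
    return out
E
python3 - <<'E'
from seg import *
c,im=cam("top")
o,th,e,n=jigfit(c,im);print('origin',o,np.degrees(th))
d=dial(c,im);print(d)
W={k:toz(c,d[k],.076)[:2]*1000 for k in('blue','green','red','white')};print(W)
exp=o+168*e;print('expected dial',exp)
for k in('blue','green','red'):
    for nm,ce in(('w',W['white']),('e',exp)):
        v=W[k]-ce;print(k,nm,np.hypot(*v),th-np.arctan2(v[1],v[0]))
# stop
b=(215,180,245,210);u=up(im,*b).astype(int);m=(u[...,0]-u[...,2]>20);mm,ce,a=blob(m,(S*15.,S*15.),S*12)
pts=back(cv2.findNonZero(mm.astype(np.uint8))[:,0],b[0],b[1]);w=np.array([toz(c,q,.044)[:2] for q in pts])*1000
r,bx=rectfit(w/1000);print('stop',r);L=(np.array(r[0])-o)@np.c_[e,n];print('stop in jig',L)
# housing
m=(abs(u[...,0]-u[...,2])<15)&(u[...,0]>130)
b=(208,175,232,210);u=up(im,*b).astype(int);m=(abs(u[...,0]-u[...,2])<20)&(u[...,0]>120);mm,ce,a=blob(m,(S*14.,S*16.),S*12)
w=np.array([toz(c,q,.042)[:2] for q in back(cv2.findNonZero(mm.astype(np.uint8))[:,0],b[0],b[1])])*1000
L=(w-o)@np.c_[e,n];print('housing med',np.percentile(L,[2,50,98],axis=0))
E
```

```text
edges angle [72.834274 73.14304 ] width 119.96112 C [548.43686347 131.3666777 ] origin [536.73442225  93.11680359]
origin [536.73442225  93.11680359] 72.988655
{'blue': array([196.21508216, 179.27611502]), 'blue_a': np.int32(426), 'green': array([203.63931298, 183.21533079]), 'green_a': np.int32(786), 'red': array([200.4581117 , 190.53357713]), 'red_a': np.int32(376), 'rad': 8.140305519104004, 'white': array([197.62612152, 184.80325127]), 'white_a': np.int32(10125)}
{'blue': array([605.00179314, 257.19221641]), 'green': array([591.07241397, 232.39447349]), 'red': array([566.67084981, 243.53506472]), 'white': array([586.22818775, 252.74805491])}
expected dial [585.88467555 253.76627868]
blue w 19.292455275107713 1.0414473695138098
blue e 19.421669191390396 1.0965668507404234
green w 20.922112803833315 2.6110322459265243
green e 21.992423404857785 2.6065569600141423
red w 21.61871077172746 3.975243315035212
red e 21.768069241259216 3.9261827543405934
stop ((552.6729736328125, 143.55844116210938), (8.509712219238281, 53.134544372558594), 72.89594268798828)
stop in jig [52.8976561  -0.48393243]
housing med [[ 7.86543681e+01 -2.97625829e+01]
 [ 8.94071568e+01  3.18436540e-02]
 [ 1.00166883e+02  2.94472869e+01]]
```

```bash
cat >> h.py <<'E'
from scipy.spatial.transform import Rotation as Ro
def down(phi):
    c,s=np.cos(phi),np.sin(phi);return Ro.from_matrix(np.array([[-s,c,0],[c,s,0],[0,0,-1]]).T).as_rotvec()
# rows transposed: columns x=(-s,c,0), y=(c,s,0), z=(0,0,-1)
E
python3 - <<'E'
from seg import *
D=np.array([.5855,.2533])
for k in range(-8,9):
    ph=k*np.pi/8
    q=arm.solve_ik([*D,.058],down(ph));print(round(ph,2),None if q is None else np.round(q,2))
c,im=cam("top")
b=(310,160,365,200);u=up(im,*b);h=cv2.cvtColor(u,cv2.COLOR_BGR2HSV);m=((h[...,1]>148)).astype(np.uint8)
cs,_=cv2.findContours(m,cv2.RETR_EXTERNAL,cv2.CHAIN_APPROX_NONE);k=max(cs,key=cv2.contourArea)
w=np.array([toz(c,q,.04)[:2] for q in back(k[:,0],b[0],b[1])])*1000
th=np.radians(111.6);C=np.array([602,-219.])
for i in range(3):
    e=np.array([np.cos(th),np.sin(th)]);n=np.array([-e[1],e[0]]);L=(w-C)@np.c_[e,n];a=[];o=[]
    for s in(1,-1):
        l=cv2.fitLine(w[(abs(L[:,1]-19*s)<5)&(abs(L[:,0])<48)].astype(np.float32),cv2.DIST_HUBER,0,.01,.01).ravel();d=l[:2]*np.sign(l[1]);a.append(np.arctan2(d[1],d[0]));o.append((l[2:]-C)@n)
    th=np.mean(a)
    C=C+n*np.mean(o)
print(np.degrees(a),o,C,np.percentile(L[:,0],[1,99]),L[:,0].min(),L[:,0].max())
E
```

```text
-3.14 [ 0.3   0.36  0.14  1.35  0.   -1.27]
-2.75 [ 0.3   0.36  0.14  1.35  0.   -1.66]
-2.36 [ 0.3   0.36  0.14  1.35 -0.   -2.05]
-1.96 [ 0.3   0.36  0.14  1.35 -0.   -2.45]
-1.57 [ 0.3   0.36  0.14  1.35  0.   -2.84]
-1.18 [0.3  0.36 0.14 1.35 0.   3.05]
-0.79 [0.3  0.36 0.14 1.35 0.   2.66]
-0.39 [0.3  0.36 0.14 1.35 0.   2.27]
0.0 [0.3  0.36 0.14 1.35 0.   1.87]
0.39 [0.3  0.36 0.14 1.35 0.   1.48]
0.79 [0.3  0.36 0.14 1.35 0.   1.09]
1.18 [0.3  0.36 0.14 1.35 0.   0.7 ]
1.57 [0.3  0.36 0.14 1.35 0.   0.3 ]
1.96 [ 0.3   0.36  0.14  1.35  0.   -0.09]
2.36 [ 0.3   0.36  0.14  1.35  0.   -0.48]
2.75 [ 0.3   0.36  0.14  1.35  0.   -0.87]
3.14 [ 0.3   0.36  0.14  1.35  0.   -1.27]
[111.94465  111.533455] [np.float64(18.389962897678966), np.float64(-18.3899628976767)] [ 601.83365806 -219.06585951] [-82.09297053  62.06250228] -82.35473563036356 62.36690129168106
```

Run:
```python
from seg import *
D=[.5856,.2530];p0=-.8
arm.command_gripper(.085,30)
arm.servo_line([.1916,-.4882,.27],vel=.2)
arm.move_pose([*D,.16],down(p0));st()
arm.servo_line([*D,.060],vel=.1);st()
arm.command_gripper(.050,30);s=st()
arm.move_pose([*D,.060],down(p0+1.045));s=st()
arm.hold(.2);cam("side","side1.png")
arm.command_gripper(.085);s=st()
arm.servo_line([*D,.15],vel=.15)
R=[.6018,-.2191]
arm.move_pose([*R,.16],down(np.radians(111.74+90)-np.pi));s=st()
cam("top","top2.png");print(np.round(s["joints"],2))
```

```text
t 3.9 p [0.5861 0.252  0.1602] F [-0.6 -0.5 -0.9] M [ 0.01  0.   -0.01] w 0.0849
t 5.05 p [0.5864 0.2532 0.0611] F [ 0.2 -1.2  0.4] M [-0.04  0.05 -0.06] w 0.0852
t 5.49 p [0.586  0.2533 0.0607] F [-1.  -1.   3.2] M [ 0.09  0.13 -0.03] w 0.0501
t 6.47 p [0.586  0.2536 0.0607] F [-0.9  1.7  3.5] M [ 0.4   0.07 -0.02] w 0.0501
t 7.17 p [0.5852 0.2525 0.0592] F [-0.5  0.1  0.3] M [ 0.03 -0.03 -0.01] w 0.0849
t 9.64 p [ 0.6021 -0.2179  0.1599] F [-0.6  0.2  0.3] M [ 0.02 -0.    0.01] w 0.0851
[-0.45  0.35  0.33  1.55  0.    0.74]
```

View pics/top2.png

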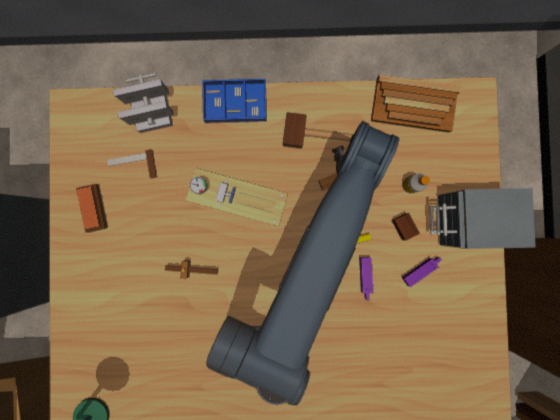

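```bash
cat > dd.py <<'E'
from seg import *
def rep(c,im):
    d=dial(c,im);th=np.radians(72.99);o=np.array([536.7,93.1]);e=np.array([np.cos(th),np.sin(th)])
    W={k:toz(c,d[k],.076)[:2]*1000 for k in('blue','green','red','white')}
    for k,off in(('blue',0),('green',1.595),('red',2.9)):
        r=[]
        for ce in(W['white'],o+168*e,[586.1,253.2]):
            v=W[k]-ce;r.append(np.round((th-np.arctan2(v[1],v[0])-off+np.pi)%(2*np.pi)-np.pi,3))
        print(k,d[k],d[k+'_a'],r)
E
python3 - <<'E'
from dd import *
c,im=cam("top");rep(c,im)
u=cv2.resize(im[165:205,180:250],None,fx=8,fy=8,interpolation=cv2.INTER_CUBIC);cv2.imwrite('pics/d2.png',u)
s=cv2.imread('pics/side1.png');cv2.imwrite('pics/s2.png',cv2.resize(s[190:280,160:310],None,fx=5,fy=5,interpolation=cv2.INTER_CUBIC))
E
```

```text
blue [196.21826923 179.30673077] 455 [np.float64(1.056), np.float64(1.096), np.float64(1.065)]
green [203.67212986 183.22247491] 797 [np.float64(1.021), np.float64(1.012), np.float64(1.018)]
red [200.45220588 190.58054813] 374 [np.float64(1.066), np.float64(1.03), np.float64(1.058)]
```

View pics/d2.png

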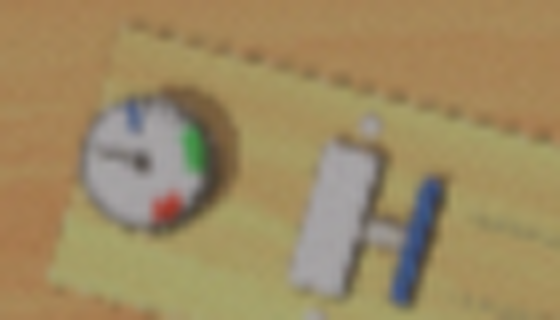

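View pics/s2.png

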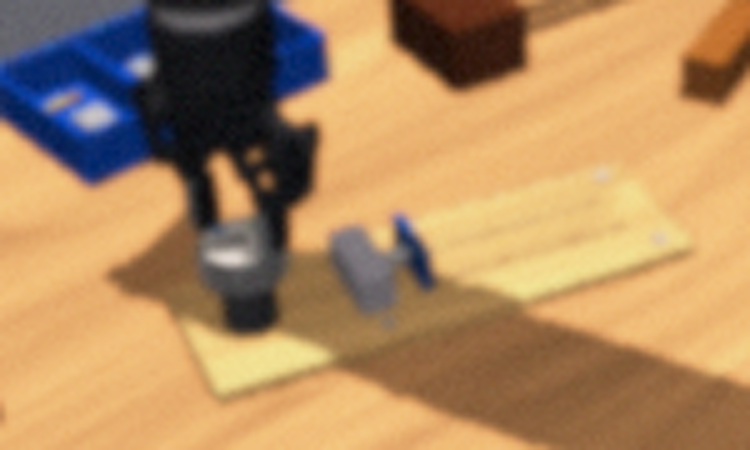

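Run:
```python
from h import *
c,im=cam("side","side2.png")
for p in[(.586,.253,.076),(.586,.253,.052),(.586,.253,.012),(.586,.253,.1),(.586,.253,.05)]:
    q=proj(c,p);print(p,q,(q-[160,190])*5+2)
cv2.imwrite('pics/s3.png',cv2.resize(im[190:280,160:310],None,fx=5,fy=5,interpolation=cv2.INTER_CUBIC))
```

```text
(0.586, 0.253, 0.076) [207.62315235 237.64118585] [240.11576177 240.20592924]
(0.586, 0.253, 0.052) [208.48001217 243.7264402 ] [244.40006084 270.63220102]
(0.586, 0.253, 0.012) [209.87054737 253.60175496] [251.35273684 320.00877479]
(0.586, 0.253, 0.1) [206.74875419 231.43137752] [235.74377097 209.15688761]
(0.586, 0.253, 0.05) [208.55064202 244.22803988] [244.75321009 273.14019938]
```

View pics/s3.png

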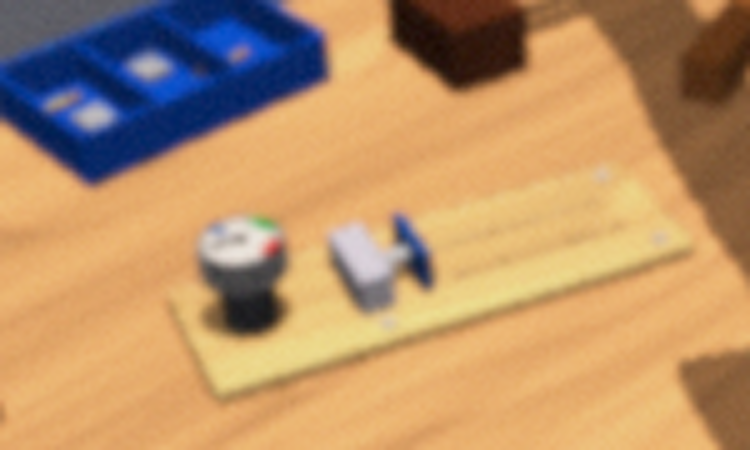

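The bezel did not move: blue is still at (196,179), 1.05 rad. The fingers only reached the 50 mm I commanded, so they never squeezed it. I'll retry closing fully with more grip.

Run:
```python
from seg import *
D=[.5860,.2532];p0=-.8
arm.command_gripper(.085,60)
arm.move_pose([*D,.15],down(p0))
arm.servo_line([*D,.056],vel=.15);st()
arm.command_gripper(.0,60);s=st()
if s["gripper_width"]>.03:
    arm.move_pose([*D,.056],down(p0+1.045));s=st()
    cam("side","side4.png")
    arm.command_gripper(.085);s=st()
    arm.servo_line([*D,.15],vel=.2)
    arm.move_pose([.6018,-.2191,.16],down(np.radians(111.74+90)-np.pi));s=st()
    from dd import rep
    c,im=cam("top","top4.png");rep(c,im)
    cv2.imwrite('pics/d4.png',cv2.resize(im[165:205,180:250],None,fx=8,fy=8,interpolation=cv2.INTER_CUBIC))
```

```text
t 12.51 p [0.5868 0.2531 0.057 ] F [-0.9 -0.1  0.8] M [ 0.01  0.   -0.05] w 0.0848
t 12.96 p [0.5864 0.2545 0.0589] F [-3.3  0.8  4.9] M [ 0.29  0.72 -0.05] w 0.0506
t 13.94 p [0.5855 0.2548 0.0589] F [-4.3  1.4  6. ] M [0.26 1.19 0.09] w 0.0511
t 14.43 p [0.5862 0.253  0.0559] F [ 0.2 -0.1  0.2] M [ 0.   -0.03 -0.01] w 0.0849
t 16.77 p [ 0.6021 -0.2179  0.1598] F [ 0.1  0.5 -0.1] M [-0.01  0.06  0.04] w 0.0848
blue [191.66383136 183.04844675] 169 [np.float64(0.057), np.float64(0.047), np.float64(0.027)]
green [199.4162234  178.91121715] 799 [np.float64(0.033), np.float64(0.03), np.float64(0.01)]
red [203.95298991 185.10284582] 347 [np.float64(-0.011), np.float64(-0.003), np.float64(0.01)]
```

View pics/d4.png

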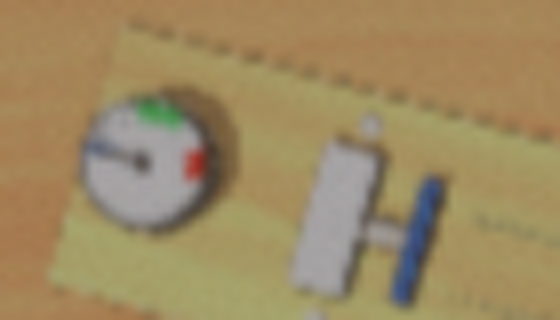

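The dial now reads zero: the blue mark at (192,183) is under the needle, 0.02 ± 0.03 rad off. Next is the rail.

Run:
```python
from seg import *
R=np.array([.6018,-.2191]);ph=np.radians(21.74)
th=np.radians(72.99);o=np.array([.5365,.0925]);e=np.array([np.cos(th),np.sin(th)]);n=np.array([-e[1],e[0]])
arm.servo_line([*R,.022],vel=.15);st()
arm.command_gripper(0,70);s=st()
arm.servo_line([*R,.10],vel=.15);st()
P=o-.03*e
arm.move_pose([*P,.085],down(th-np.pi/2));s=st()
cam("top","top5.png");cam("side","side5.png")
t=cv2.imread('pics/top5.png');q=cv2.imread('pics/side5.png')
cv2.imwrite('pics/c5.png',np.vstack([cv2.resize(t[140:240,180:320],(560,400),interpolation=3)[:290],cv2.resize(q[190:280,180:330],(560,336),interpolation=3)[:300]]))
```

```text
t 17.89 p [ 0.6028 -0.2195  0.0234] F [-0.  -0.4  0.2] M [-0.03 -0.01 -0.  ] w 0.0848
t 18.43 p [ 0.6024 -0.2195  0.0232] F [-0.1 -0.7  3.8] M [0.07 0.12 0.04] w 0.0327
t 19.09 p [ 0.6011 -0.2188  0.0986] F [ 0.5  0.2 -1.3] M [0.04 0.   0.02] w 0.0331
t 20.22 p [0.5276 0.0633 0.0843] F [-0.  -0.2 -1.5] M [-0.03  0.01 -0.03] w 0.0329
```

View pics/c5.png

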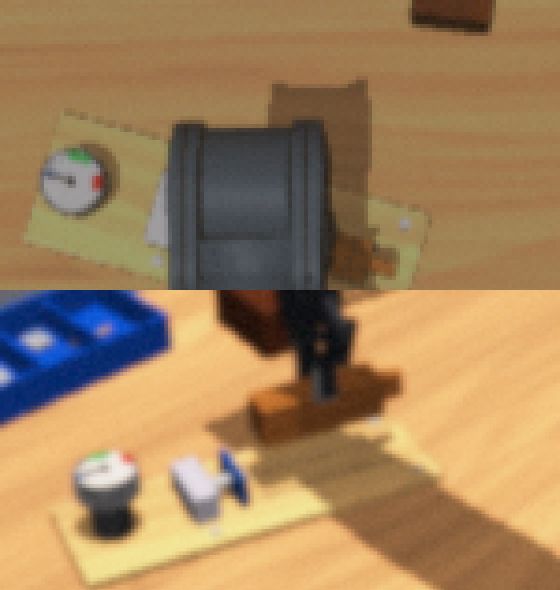

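The rail hangs level in the jaws over the bed, with the plain end towards the stop. I'll lower it, then check alignment before pressing.

Run:
```python
from seg import *
th=np.radians(72.99);o=np.array([.5365,.0925]);e=np.array([np.cos(th),np.sin(th)]);n=np.array([-e[1],e[0]])
P=o-.03*e
arm.servo_line([*P,.038],vel=.12);s=st()
z=.038
while s["ft_force"][2]<1.5 and z>.031:
    z-=.001;arm.servo_line([*P,z],vel=.02);s=st()
print(z)
cam("top","top6.png");cam("side","side6.png")
t=cv2.imread('pics/top6.png');q=cv2.imread('pics/side6.png')
cv2.imwrite('pics/c6.png',np.vstack([cv2.resize(t[160:230,180:300],(720,420),interpolation=3)[:290],cv2.resize(q[200:275,190:310],(720,450),interpolation=3)[:300]]))
```

```text
t 20.86 p [0.5277 0.0634 0.0377] F [ 0.1 -0.1 -2.4] M [-0.02 -0.06 -0.01] w 0.0327
t 21.11 p [0.5281 0.0638 0.0374] F [ 1.1 -0.2 -1.7] M [ 0.01  0.05 -0.04] w 0.0328
t 21.36 p [0.5277 0.0639 0.036 ] F [ 0.5 -0.  -1.9] M [-0.01 -0.   -0.01] w 0.0327
t 21.61 p [0.528  0.0639 0.0352] F [ 0.2  0.  -1. ] M [ 0.07 -0.06  0.04] w 0.0331
t 21.86 p [0.528  0.0639 0.0351] F [-2.1 -0.4  5.9] M [0.06 0.53 0.05] w 0.0328
0.033999999999999996
```

View pics/c6.png

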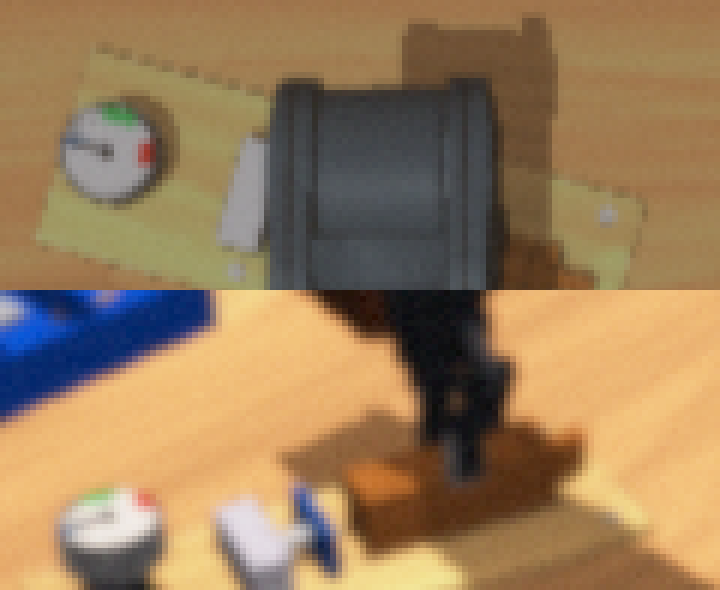

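```bash
cat > ov.py <<'E'
from seg import *
th=np.radians(72.99);o=np.array([.5365,.0925]);e=np.array([np.cos(th),np.sin(th)]);n=np.array([-e[1],e[0]])
def J(x,y,z): return [*(o+x*e+y*n),z]
def ov(c,im,box,k,segs,fn):
    x0,y0,x1,y1=box;u=cv2.resize(im[y0:y1,x0:x1],None,fx=k,fy=k,interpolation=3)
    for a,b in segs:
        p=[tuple(int(v) for v in (proj(c,J(*t))-[x0,y0]+.5)*k) for t in(a,b)];cv2.line(u,*p,(0,255,255),1)
    cv2.imwrite('pics/'+fn,u)
def railsegs(xc):
    a,b=xc-.06,xc+.06;y=.018;z0,z1=.012,.052
    return [((a,y,z1),(b,y,z1)),((a,-y,z1),(b,-y,z1)),((b,y,z1),(b,-y,z1)),((a,y,z0),(b,y,z0)),((b,y,z0),(b,y,z1)),((b,y,z0),(b,-y,z0)),((-.13,.06,.012),(.21,.06,.012)),((-.13,.06,.012),(-.13,-.06,.012))]
E
python3 - <<'E'
from ov import *
s=st();xc=(np.array(s["position"][:2])-o)@e
c,im=cam("side");ov(c,im,(190,200,320,280),6,railsegs(xc),'o7.png');print(xc)
E
```

```text
t 21.96 p [0.528  0.0639 0.0352] F [-1.4 -0.3  5.8] M [0.03 0.56 0.03] w 0.033
-0.02986520626511644
```

View pics/o7.png

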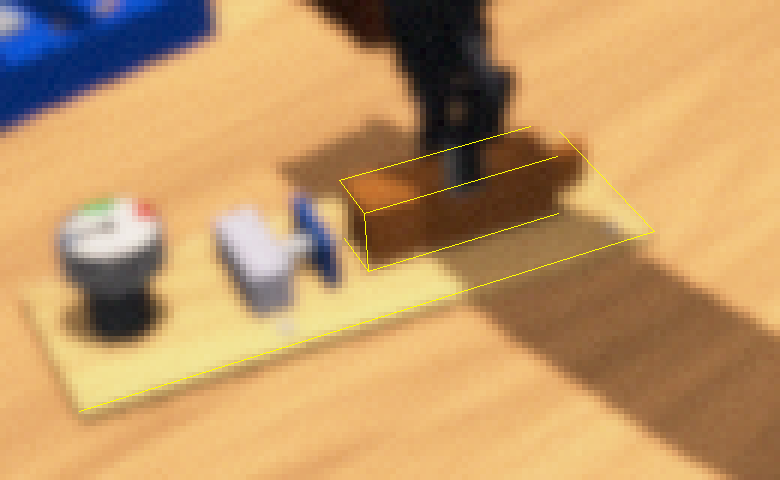

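Run:
```python
from ov import *
c,im=cam("side")
ov(c,im,(240,212,295,252),14,[],'o8.png')
ov(c,im,(240,212,295,252),14,railsegs(-.0299),'o9.png')
```

```text
(no output)
```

View pics/o8.png

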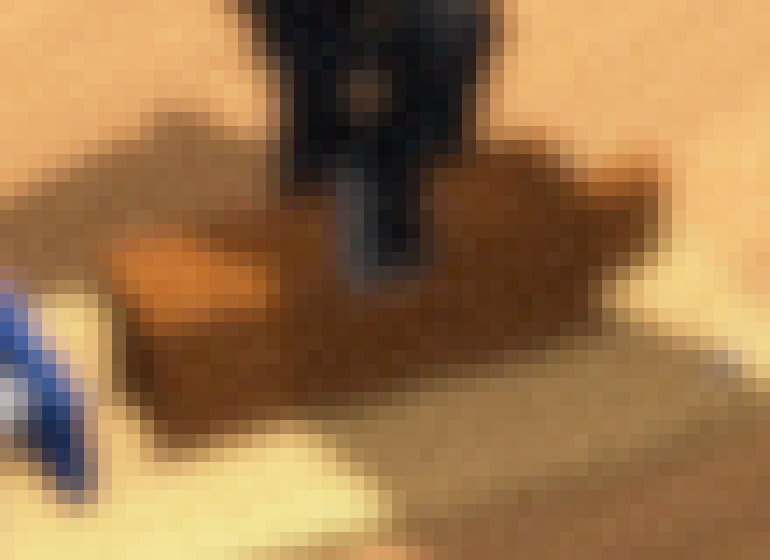

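View pics/o9.png

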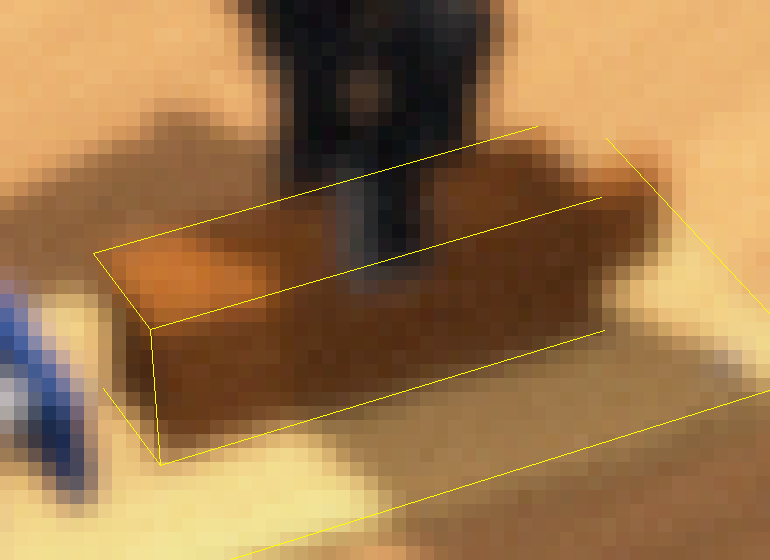

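```bash
cat > needle.py <<'E'
from ov import *
def needle(c,im):
    # dark needle on white face: dark-pixel centroid direction within face, radius 4..18mm
    b=(180,165,220,205);u=up(im,*b);g=cv2.cvtColor(u,cv2.COLOR_BGR2HSV)
    cen=proj(c,J(.168,0,.077));f=(cen-np.array(b[:2])+.5)*S-.5
    yy,xx=np.mgrid[:u.shape[0],:u.shape[1]];r=np.hypot(xx-f[0],yy-f[1])/S*3.3
    best=[]
    wt=np.clip(125-g[...,2].astype(float),0,None)*((r>5)&(r<17))
    a=np.arctan2(yy-f[1],xx-f[0]);H,ed=np.histogram(a,72,(-np.pi,np.pi),weights=wt)
    H=np.convolve(np.r_[H[-2:],H,H[:2]],np.ones(5),'valid');i=H.argmax();a0=(ed[i]+ed[i+1])/2
    m=np.abs((a-a0+np.pi)%(2*np.pi)-np.pi)<.4
    w=wt*m;p=back([(w*xx).sum()/w.sum(),(w*yy).sum()/w.sum()],b[0],b[1])
    v=toz(c,p,.077)[:2]-np.array(J(.168,0,0)[:2]);ang=(th-np.arctan2(v[1],v[0])+np.pi/2)%(2*np.pi)-np.pi/2
    return ang,ang/.145
E
python3 - <<'E'
from needle import *
c,im=cam("top");print('needle0',needle(c,im))
z=.0348
for xc in(-.018,-.011,-.009,-.007,-.005,-.003):
    arm.servo_line([*(o+xc*e),z],vel=.06);s=st();p=np.array(s["position"][:2])
    F=np.array(s["ft_force"][:2]);c,im=cam("top")
    print(xc,'obs',np.round([(p-o)@e*1e3,(p-o)@n*1e3],2),'Fe',round(-F@e,2),'Fn',round(F@n,2),'needle',np.round(needle(c,im),2))
cv2.imwrite('pics/d8.png',cv2.resize(im[165:205,180:250],None,fx=8,fy=8,interpolation=3))
E
```

```text
needle0 (np.float64(0.04228111599471096), np.float64(0.29159390341179975))
t 22.46 p [0.5322 0.0764 0.0351] F [1.2 1.9 2.4] M [ 0.32 -0.14 -0.02] w 0.0329
-0.018 obs [-16.64  -0.58] Fe -2.16 Fn -0.62 needle [0.03 0.23]
t 22.77 p [0.5338 0.0821 0.0352] F [-0.4 -0.5  4.7] M [-0.15 -0.05 -0.02] w 0.0329
-0.011 obs [-10.72  -0.42] Fe 0.59 Fn 0.22 needle [0.04 0.27]
t 23.07 p [0.534  0.0832 0.0352] F [ 0.2 -3.1  5.1] M [-0.6   0.14 -0.01] w 0.033
-0.009 obs [-9.6  -0.36] Fe 2.95 Fn -1.12 needle [0.05 0.31]
t 23.38 p [0.5344 0.0846 0.0351] F [-1.  -3.8  5.7] M [-0.83  0.18  0.  ] w 0.0329
-0.007 obs [-8.14 -0.34] Fe 3.93 Fn -0.17 needle [0.17 1.18]
t 23.68 p [0.5348 0.0859 0.0351] F [-1.  -4.9  6.1] M [-1.13  0.31 -0.01] w 0.0328
-0.005 obs [-6.82 -0.35] Fe 4.94 Fn -0.49 needle [0.33 2.25]
t 23.98 p [0.5352 0.0871 0.0351] F [-0.4 -7.3  7.3] M [-1.4   0.33 -0.02] w 0.0328
-0.003 obs [-5.52 -0.34] Fe 7.1 Fn -1.79 needle [0.56 3.85]
```

View pics/d8.png

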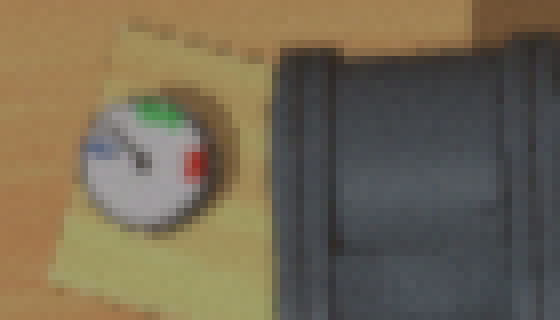

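Run:
```python
from needle import *
z=.0348
for xc in(.001,.004,.006,.0075):
    arm.servo_line([*(o+xc*e),z],vel=.03);s=st();p=np.array(s["position"][:2])
    F=np.array(s["ft_force"][:2]);c,im=cam("top")
    print(xc,'obs',np.round([(p-o)@e*1e3,(p-o)@n*1e3],2),'Fe',round(-F@e,2),'needle',np.round(needle(c,im),2))
cv2.imwrite('pics/d9.png',cv2.resize(im[165:225,180:300],None,fx=6,fy=6,interpolation=3))
c,im=cam("side");ov(c,im,(190,200,310,280),6,[],'s9.png')
```

```text
t 24.31 p [0.5361 0.0899 0.0351] F [-3.3 -8.3  7.2] M [-1.88  0.53  0.05] w 0.0329
0.001 obs [-2.63 -0.37] Fe 8.88 needle [1.02 7.  ]
t 24.61 p [0.5366 0.0917 0.0351] F [ -3.3 -10.8   7.8] M [-2.37  0.74  0.14] w 0.0329
0.004 obs [-0.72 -0.37] Fe 11.29 needle [1.29 8.91]
t 24.91 p [0.537  0.0927 0.0351] F [ -3.6 -12.8   8. ] M [-2.74  0.84  0.12] w 0.0327
0.006 obs [ 0.34 -0.38] Fe 13.33 needle [1.43 9.84]
t 25.21 p [0.5372 0.0935 0.0351] F [ -4.5 -13.6   8.6] M [-3.    0.93  0.14] w 0.0328
0.0075 obs [ 1.18 -0.35] Fe 14.38 needle [ 1.53 10.56]
```

View pics/d9.png

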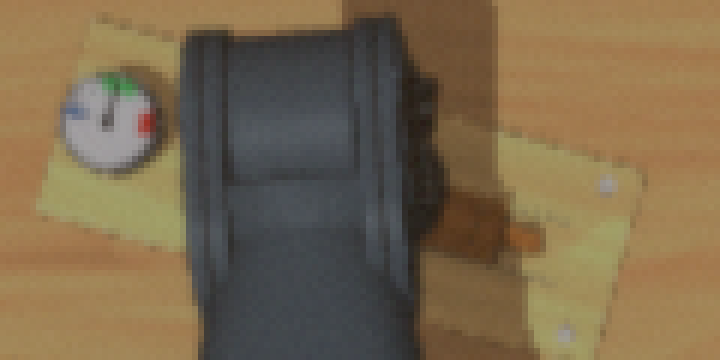

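View pics/s9.png

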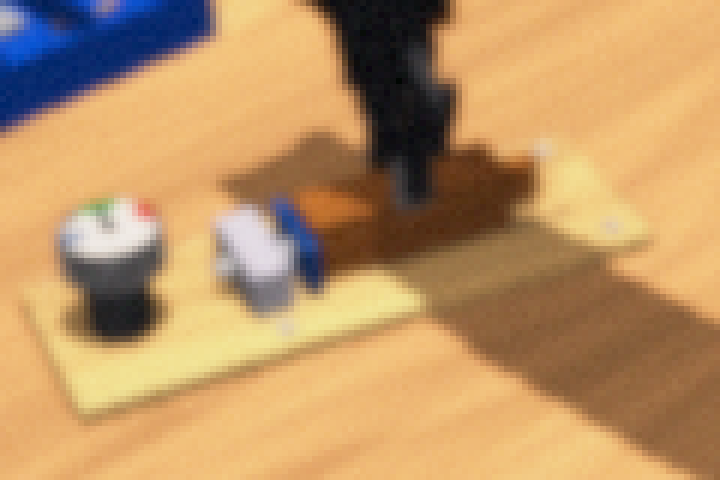

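Run:
```python
from needle import *
arm.servo_line([*(o+.0083*e),.0348],vel=.03);arm.hold(.5)
s=st();c,im=cam("top");p=np.array(s["position"][:2]);print('obs',(p-o)@e*1e3,(p-o)@n*1e3,'rotvec',s["ee_rot"],'cmd',down(th-np.pi/2),'needle',needle(c,im))
M=Ro.from_rotvec(s["ee_rot"]).as_matrix();print('jaw axis vs jig y deg',np.degrees(np.arctan2(M[1,1],M[0,1])-(th-np.pi/2)),'tilt',np.degrees(np.arccos(-M[2,2])))
b=(245,185,285,220);u=up(im,*b);h=cv2.cvtColor(u,cv2.COLOR_BGR2HSV)
m=((h[...,1]>140)&(h[...,0]<17)).astype(np.uint8)
mm,ce,a=blob(m,(S*14.,S*18.),S*20)
px=back(cv2.findNonZero(mm.astype(np.uint8))[:,0],b[0],b[1])
for zz in(.038,.052):
    L=(np.array([toz(c,q,zz)[:2] for q in px])-o)@np.c_[e,n]*1e3
    for x0 in range(-95,-30,8):
        k=L[(L[:,0]>=x0)&(L[:,0]<x0+8),1]
        if len(k)>20:print(zz,x0,np.round([k.min(),k.max(),(k.min()+k.max())/2],1))
j=jigfit(c,im)
```

```text
t 26.06 p [0.5373 0.0939 0.0351] F [ -4.7 -14.5   9.3] M [-3.23  0.99  0.08] w 0.033
obs 1.5529358505387683 -0.35005336217174293 rotvec [ 2.5211736   1.85900996 -0.01746007] cmd [2.52555387 1.86847051 0.        ] needle (np.float64(1.582594079959271), np.float64(10.914441930753593))
jaw axis vs jig y deg -0.18262938502798762 tilt 0.8243376060234757
0.038 -87 [-7.   4.7 -1.2]
0.038 -79 [-8.   6.4 -0.8]
0.038 -71 [-8.5  6.8 -0.8]
0.038 -63 [-17.1  17.2   0. ]
0.038 -55 [-19.8  16.8  -1.5]
0.038 -47 [-19.2  17.   -1.1]
0.038 -39 [-19.2  17.   -1.1]
0.038 -31 [-19.7  16.8  -1.4]
0.052 -87 [-7.1  5.3 -0.9]
0.052 -79 [-7.4  6.9 -0.2]
0.052 -71 [-7.8  7.3 -0.3]
0.052 -63 [-16.4  17.5   0.6]
0.052 -55 [-19.   17.2  -0.9]
0.052 -47 [-18.5  17.4  -0.5]
0.052 -39 [-18.5  17.4  -0.6]
0.052 -31 [-19.   17.1  -0.9]Traceback (most recent call last):
  File "<stdin>", line 14, in <module>
  File "seg.py", line 24, in jigfit
    l=cv2.fitLine(q.astype(np.float32),cv2.DIST_HUBER,0,.01,.01).ravel();d=l[:2]*np.sign(l[1]);ds.append(np.arctan2(d[1],d[0]));offs.append((l[2:],d))
      ~~~~~~~~~~~^^^^^^^^^^^^^^^^^^^^^^^^^^^^^^^^^^^^^^^^^^^^^^^
cv2.error: OpenCV(4.12.0) /io/opencv/modules/imgproc/src/linefit.cpp:50: error: (-215:Assertion failed) count > 0 in function 'fitLine2D_wods'
```

Needle, centring and yaw look right. The tool is tilted 0.8° from deflection, so I'll take that out to keep the rail flat, then re-check.

Run:
```python
from needle import *
s=arm.observe();Rc=Ro.from_rotvec(down(th-np.pi/2));Ra=Ro.from_rotvec(s["ee_rot"])
err=(Ra*Rc.inv()).as_rotvec();print('err deg in jig axes',np.degrees([err[:2]@e,err[:2]@n,err[2]]))
cm=(Ro.from_rotvec(-err)*Rc)
P=[*(o+.0083*e),.0348]
arm.servo_line(P,vel=.02,rotation=cm.as_rotvec());arm.hold(.3)
s=st();err2=(Ro.from_rotvec(s["ee_rot"])*Rc.inv()).as_rotvec();print(np.degrees([err2[:2]@e,err2[:2]@n,err2[2]]))
p=np.array(s["position"][:2]);c,im=cam("top","topA.png");print('obs',(p-o)@e*1e3,(p-o)@n*1e3,needle(c,im));
c2,i2=cam("side");ov(c2,i2,(220,205,300,255),9,railsegs((p-o)@e),'sA.png')
cv2.imwrite('pics/dA.png',cv2.resize(im[165:225,180:300],None,fx=6,fy=6,interpolation=3))
```

```text
err deg in jig axes [-0.03909228  0.82302465 -0.18360693]
t 26.66 p [0.5375 0.0943 0.0351] F [ -4.4 -14.5   8.1] M [-3.05  0.91  0.02] w 0.033
[-0.0046733  -0.05374552 -0.01348157]
obs 1.9633539543933483 -0.40790291048722227 (np.float64(1.597392360831042), np.float64(11.016499040214084))
```

View pics/sA.png

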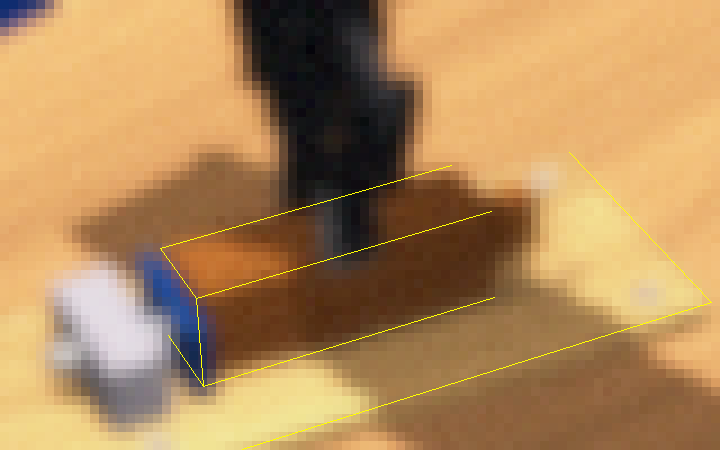

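View pics/dA.png

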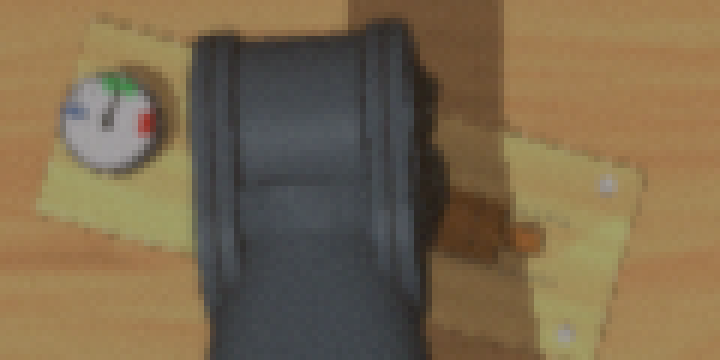

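The needle at about (199,180) sits mid-green, at roughly 11 N. The rail is level, straight and centred, with its end on the blue stop, and the fingers are clear of the jig.

Run:
```python
from needle import *
arm.hold(.3);c,im=cam("top");print(needle(c,im));st();arm.hand_in()
```

```text
(np.float64(1.588552124889353), np.float64(10.955531895788642))
t 27.11 p [0.5375 0.0943 0.0351] F [ -4.6 -14.4   8.9] M [-3.05  0.96  0.01] w 0.0331
the job is handed in; nothing more can be done
```

The job is handed in at 27 s. With the stop free I zeroed the bezel, then laid the brown rail on the bed with its plain end to the stop. The arm is still holding it pressed.

**Last checks**
- **Zero mark:** it was about 0.02 ± 0.03 rad from the needle line when checked, before the rail was pressed.
- **Needle:** the final reading was about 11.0 N, mid-green and steady. The same measurement read about 0.3 N with the stop free, so the true value may be slightly lower.
- **Rail position:** centred between the lines to within about 1 mm, and the yaw of the jaws holding it was off by less than 0.2°. The side view showed it flat to within about 1 pixel (2–3 mm).
- **Forces:** the wrist shows about 15 N along the bed, more than the spring because of bed friction, and about 9 N downward.
- **Jig and other things:** in the pictures the gripper is clear of the jig. I never reached for the other things on the bench, but did not measure them at the end.

**What failed or disagreed**
- My first try at the bezel closed the fingers only to 50 mm and did not turn it, so I repeated it with a full grip.
- Pressing tilted the tool by 0.8°. I corrected that before handing in.

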